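# Back off the lens locking ring by two full turns

### The arm

A 6-joint arm with a two-finger parallel gripper is mounted at the origin on the work surface. World frame = base frame: x ahead of the robot, y to its left, z up, the work surface at z = 0. Lengths are in m, angles in rad, forces in N, time in s.
With the tool pointing down it reaches from about 0.225 to 0.875 m from the base axis. Payload 3.4 kg.
Tool frame: the origin (TCP) lies between the finger pads; the fingertips stand 11 mm ahead of it and the grasp point (between the pads) lies 8 mm behind it (tips_ahead is the distance from the TCP to the fingertips, in m); z points along the fingers, x is the direction in which the jaws open and shut, and the axes are right-handed (so a half turn about z gives the same grasp; the last joint's range is limited). The gripper opens to 85 mm and grips with 20 to 120 N. Pads are 22 mm wide; open, the fingers measure 114 mm over their backs; the gripper's body (76 mm by 85 mm) begins 54 mm behind the grasp point. The pads swing forward as they close: fully open they stand 13 mm farther back than shut.
Start: joints at [1.159, 0.276, 1.505, -0, 1.361, -0.121], TCP at [0.165, 0.551, 0.218] pointing down, gripper open.
Joint ranges: [-2.89, 2.89], [-0.75, 2.08], [0.22, 2.7], [-1.18, 4.32], [0.11, 2.71], [-2.7, 2.7]. Speed limits (rad/s): [2.57, 2.57, 3.14, 3.14, 3.14, 3.14].

### API

Orientations are given as a unit quaternion [w, x, y, z].
In Python, from rig import get_state, get_image, sign_off, masks_of, tips_ahead gives the robot as it stands.
- The arm moves only by the tool play_rows, never from a script. Its argument "series" is a list of rows, each an object of numbers: "fingers": the closure, from -1 (fully open) to 1 (shut); "dx", "dy", "dz": the shift along the world's x, y, z in mm; "turn": the turn about the world's z in rad. A call has 1 to 20 rows; each row shifts and turns the pose as measured when the row begins; what a row does not reach is not made up. A row lasts 1/12 s, in which the tool goes at most 41.7 mm and 7.16 degrees, less where a joint would pass 70% of its speed; a pose out of reach is approached as far as the arm can. A call with a gripper value outside its range is refused whole. The fingers move at their own pace and stop on an object; "squeeze" is the grip in N (left out, the last holds). Time passes only in rows, so rows that do not move let the fingers close. It gives the time, the measured TCP pose, the force and the opening at its end, in the units of the state.
- get_state(): the state, without advancing time (a new reading comes with each control period).
- get_image(name): name is "side" or "top"; returns a dict with "pixels" (420x560x3 uint8, red, green, blue), "vfov" (degrees; the focal length in pixels is half the picture's height over the tangent of half this angle, whatever the lens; pixels are square), "cx", "cy" (the principal point, pixels), "rvec" (rotation vector, rad) and "tvec" (3), from world to camera coordinates, as OpenCV has them. Camera axes: x right, y down, z forward; pixel columns grow to the right and rows downward; lengths in m; the calibration is good to about 2 mm. A picture is of the moment at which its call begins. There is no depth.
- sign_off(): hands the job in, once; it reports no verdict.
Trained networks look in a picture, given as the dict that the camera call returned (one of the last four; its "shot" number tells which), for a name from the list of things; names that differ only in an ending like _2 or _b are one class to them, and where a whole thing is asked for, a point or a joint stands for the part that bears it (a point fixed in the world has none). Each returns a list of dicts, best first, with "p" (0 to 1); they miss things now and then, are a little off and sometimes report something else, mostly with a low value. They report only what shows in the picture. A call takes as long as a camera call.
- masks_of(picture, label): "region" (420x560 bool, what is visible of it) and "xy" ([column, row] in pixels, amid what is visible of it).
The state is a dict: "clock": time; "qpos": joint angles; "qd": joint speeds; "effort": joint torques, N m; "position": TCP position; "ee_rot": TCP orientation; "contact_force": force on the tool from outside, world axes, zero at the start; "moment": the same for the moment, N m; "width": finger opening in m.
Only numpy, scipy, OpenCV 4.12 (cv2) and the standard library are available. Lean on these libraries where they do the work, as an engineer would, in place of code of your own. Each camera call takes 0.05 s, during which the arm holds its last target. There are 200 camera calls.

### The job

Loosen the large coarsely knurled locking ring on the camera's lens tube by stroking a fingertip across its rim again and again, anticlockwise as seen looking into the lens, until it is two full turns out from tight. Tight is where its black line met the fixed line on top of the tube; it has been slackened by less than three quarters of a turn already, so stop and take the hand away when the lines meet for the second time. Pick nothing up, keep off the lens glass, do not turn the smaller focus ring behind, do not run the locking ring on towards the end of its thread, and leave everything else where it stands.

Things in the scene. Friction and masses are not known exactly. Their poses are not given: they have to be found in the camera images.
- ring_centre (a point): Centre of the aluminium locking ring when tight, on the level tube axis, 110 mm above the table. x runs along the tube towards the lens (away from the robot, give or take the yaw), z up. Ring: 20 mm long (x -10 to 10), body radius 33 mm, 18 half-round ribs of radius 3 mm along x, one every 20 degrees (crest radius 36 mm). As it loosens it creeps 1.5 mm per turn towards +x.
- lock_ring (a joint): Angle of the locking ring, rad: 0 tight (black 6 mm line on its rim and front face at the top, midway between two ribs, meeting the fixed black lines on shoulder and nose). Grows as it loosens: the rim's top moves to -y of ring_centre, its -y side moves down. 12.57 is two full turns; the thread ends at 19. Friction 0.06 N m; it stays where it is left.
- focus_centre (a point): Centre of the focus ring, 50 mm behind ring_centre on the same axis: finely knurled, 12 mm long, radius 31 mm. Not to be turned.
- focus_ring (a joint): Angle of the focus ring in rad, 0 at the start; to be left alone. It turns easily.
- lens: The front lens glass, a 40 mm disc closing the nose, origin on the tube axis 40 mm in front of ring_centre, bulging 6 mm forward. Not to be touched.
- stand: The camera on its post, bolted down; origin on the table under ring_centre, same axes. Along x: black camera body 62 mm square at -142 to -88, tube radius 26 mm, shoulder radius 28 mm at -22 to -10, nose radius 24 mm at 10 to 40. Post and foot (75 mm square) stand at x -88 to -12 below the tube, so the locking ring's rim is free all round.
- lens_cap: Loose black lens cap, 54 mm across, 12 mm high, lying flat; origin under its centre.
- post_mount: Loose small lens on a post with a round foot 44 mm across, 90 mm high; origin under the foot's centre.
- driver: Loose black-handled screwdriver, 160 mm long, lying along its x axis.
- stick: Loose flat wooden stick, 150 x 18 x 4 mm; origin under its centre.
- carton: Loose white carton, 75 x 60 x 50 mm; origin under its centre.
- solvent: Loose white bottle, 56 mm across, 120 mm high; origin under its centre.
- lens_cell: Loose aluminium ring, 40 mm across, 12 mm high, lying flat; origin under its centre.

How it is judged:
On the way, in this order (a step that is already met when the one before it is completed fails the run):
1. the locking ring has passed its first full turn, not more than a turn and a half (value of joint lock_ring between 5.93 and 9.4 rad), for 0.2 s.
2. the locking ring is two full turns out (value of joint lock_ring between 12.216 and 12.916 rad), for 0.2 s.
At the end, for the whole second after the job is handed in: The locking ring rests two full turns out from tight (joint 12.57, within 0.35 rad or 20 degrees), the focus ring is within 0.15 rad of where it was, and every loose thing is within 30 mm of where it stood (all of step 2 and velocity of joint lock_ring between -0.05 and 0.05 rad/s and value of joint focus_ring between -0.15 and 0.15 rad and distance of each of lens_cap, post_mount, driver, stick, carton, solvent, lens_cell from where it was at the start of the episode below 0.03 m); the robot touches nothing.
It fails at once if the locking ring is run more than 2.3 turns out (value of joint lock_ring above 14.5 rad).
It fails at once if the focus ring is turned by more than 0.15 rad (not (value of joint focus_ring between -0.15 and 0.15 rad)).
It fails at once if the lens glass is touched (contact force between anything else and lens above 0.5 N).
It fails at once if a loose thing is lifted or pushed more than 30 mm from its place (distance of any of lens_cap, post_mount, driver, stick, carton, solvent, lens_cell from where it was at the start of the episode above 0.03 m).
It also fails if it takes over 67 s, if anything falls off the work surface, if the arm or the gripper's body presses on something with over 40 N, if the wrist force passes 120 N, or if a joint passes its speed limit or range.

## Working session

There is one attempt and no reset: what is moved stays moved. The work goes in short steps, Python scripts to look and compute and a tool call to move; the robot and the scene stay as the last step left them, time stands still between calls to the robot, and variables do not carry over. Pictures are saved under pics/ and viewed, about 8 in all and at most 12, crops included, and the job is handed in when it is done.

Besides the shell and the picture viewer there is one more tool, called in YAML: its name, and indented under it one key for each argument. play_rows: Moves the arm, as the interface text tells. Its arguments: {"type":"object","properties":{"series":{"type":"array"},"squeeze":{"type":"number"}},"required":["series"]}

```bash
mkdir -p pics; ls; cat > h.py <<'E'
import numpy as np,cv2
from rig import *
def K(p):
    f=210/np.tan(np.radians(p['vfov'])/2); return np.array([[f,0,p['cx']],[0,f,p['cy']],[0,0,1]])
def ray(p,uv):
    R=cv2.Rodrigues(np.array(p['rvec'],float))[0]; c=-R.T@np.array(p['tvec'],float)
    d=R.T@np.linalg.inv(K(p))@np.array([uv[0],uv[1],1.]); return c,d/np.linalg.norm(d)
def atz(p,uv,z):
    c,d=ray(p,uv); return c+d*(z-c[2])/d[2]
def proj(p,X):
    return cv2.projectPoints(np.array(X,float).reshape(-1,1,3),np.array(p['rvec'],float),np.array(p['tvec'],float),K(p),None)[0].reshape(-1,2)
def save(p,n,crop=None,s=1):
    im=p['pixels'][:,:,::-1]
    if crop: a,b,c,d=crop; im=im[b:d,a:c]
    cv2.imwrite('pics/'+n,cv2.resize(im,None,fx=s,fy=s,interpolation=cv2.INTER_CUBIC))
E
python3 - <<'E'
from h import *
for n in('side','top'):
    p=get_image(n); save(p,n+'0.png'); print(n,p['vfov'],p['cx'],p['cy'],[x.round(3) for x in ray(p,(280,210))], {k:v for k,v in p.items() if k not in('pixels',)}.keys())
    for l in ['lock_ring','focus_ring','lens','stand','ring_centre']+['lens_cap','post_mount','driver','stick','carton','solvent','lens_cell']:
        m=masks_of(p,l)
        if m: print(l,m[0]['p'],m[0]['xy'],m[0]['region'].sum(),atz(p,m[0]['xy'],.11 if l in('lock_ring','focus_ring','lens','ring_centre') else 0.02).round(3))
print(get_state(),tips_ahead)
E
```

```text
pics
side 57.14478372649045 276.30269836584245 207.2525328172976 [array([ 0.356, -0.83 ,  0.753]), array([ 0.226,  0.762, -0.606])] dict_keys(['vfov', 'cx', 'cy', 'rvec', 'tvec', 'shot'])
lock_ring 0.71 [260.0, 180.2] 203 [0.58 0.14 0.11]
focus_ring 0.64 [247.7, 186.1] 62 [0.537 0.119 0.11 ]
stand 0.95 [243.9, 194.4] 1845 [0.539 0.207 0.02 ]
ring_centre 0.94 [242.6, 191.1] 1790 [0.517 0.098 0.11 ]
lens_cap 0.73 [296.0, 207.3] 175 [0.683 0.091 0.02 ]
post_mount 0.54 [230.8, 180.0] 58 [0.514 0.306 0.02 ]
driver 0.56 [273.7, 235.6] 280 [ 0.578 -0.02   0.02 ]
carton 0.87 [267.5, 155.3] 395 [0.683 0.439 0.02 ]
solvent 0.68 [382.0, 353.0] 1164 [ 0.695 -0.445  0.02 ]
lens_cell 0.49 [253.3, 198.5] 71 [0.564 0.176 0.02 ]
top 42.66942579307751 275.97154137996824 212.10838434286848 [array([0.451, 0.016, 1.478]), array([ 0.115, -0.015, -0.993])] dict_keys(['vfov', 'cx', 'cy', 'rvec', 'tvec', 'shot'])
lock_ring 0.75 [228.0, 225.7] 262 [0.566 0.128 0.11 ]
focus_ring 0.51 [228.2, 245.3] 90 [0.516 0.125 0.11 ]
lens 0.64 [112.9, 178.6] 741 [0.681 0.427 0.11 ]
stand 0.66 [233.1, 246.0] 1953 [0.518 0.1
[... 330 characters left out ...]
02 ]
{'clock': 1.3, 'qpos': array([ 1.15899336e+00,  2.75920938e-01,  1.50490300e+00,  2.95558808e-06,
        1.36073230e+00, -1.21004583e-01]), 'qd': array([ 2.22726795e-03, -9.39754365e-04,  6.68491006e-04, -7.53596372e-05,
        2.10271138e-04, -9.62995101e-04]), 'effort': array([ 2.05514574e-03, -4.16671836e+01, -2.46095538e+01,  1.71157576e-04,
        2.33073060e-04, -3.51841436e-06]), 'position': array([0.16487796, 0.55087727, 0.21781486]), 'ee_rot': array([-1.02863087e-05,  8.02096557e-01,  5.97194367e-01,  1.50934848e-05]), 'contact_force': array([ 0.12117275, -0.41789165, -0.34920242]), 'moment': array([-0.03313552, -0.0040275 ,  0.01327091]), 'width': 0.08541577142856231} 0.011
```

View crops.

```bash
python3 - <<'E'
from h import *
a=cv2.imread('pics/side0.png')[110:300,180:340];b=cv2.imread('pics/top0.png')[160:290,160:320]
a=cv2.resize(a,None,fx=3,fy=3,interpolation=2);b=cv2.resize(b,None,fx=2,fy=2,interpolation=2)
c=np.zeros((570,800,3),np.uint8);c[:,:480]=a;c[:260,480:800]=b
t=cv2.resize(cv2.imread('pics/top0.png'),(320,240));c[300:540,480:]=t
cv2.imwrite('pics/c0.png',c)
E
```

```text
(no output)
```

View pics/c0.png

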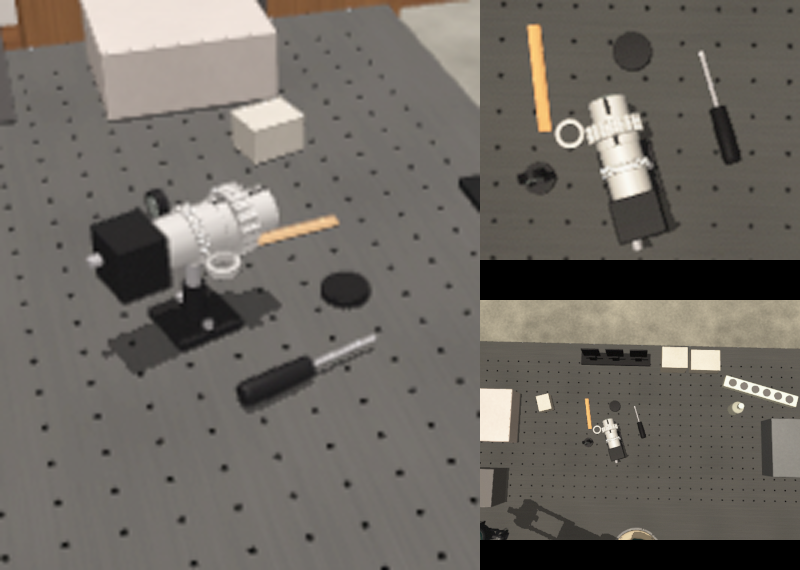

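```bash
cat > fit.py <<'E'
from h import *
import pickle
from scipy.optimize import minimize
P={n:get_image(n) for n in('side','top')}
M={}
for n,p in P.items():
    r=np.zeros((420,560),bool)
    for l in('stand','lock_ring','focus_ring'):
        m=masks_of(p,l)
        if m: r|=m[0]['region']
    M[n]=r
pickle.dump((P,M),open('d.pkl','wb'))
a=np.linspace(0,2*np.pi,24)
def cyl(x0,x1,r): return np.array([[x,r*np.cos(t),.11+r*np.sin(t)] for x in(x0,x1) for t in a])
def box(x0,x1,h,z0,z1): return np.array([[x,y,z] for x in(x0,x1) for y in(-h,h) for z in(z0,z1)])
parts=[box(-.142,-.088,.031,.079,.141),cyl(-.088,-.022,.026),cyl(-.022,-.01,.028),cyl(-.01,.01,.035),cyl(.01,.04,.024),cyl(-.056,-.044,.031),
 box(-.0875,-.0125,.0375,0,.01),box(-.058,-.042,.008,0,.09)]
S=4
def world(X,q):
    c,s=np.cos(q[2]),np.sin(q[2]); return X@np.array([[c,-s,0],[s,c,0],[0,0,1]]).T+[q[0],q[1],0]
def ren(p,q):
    im=np.zeros((420*S,560*S),np.uint8)
    for X in parts:
        h=cv2.convexHull(((proj(p,world(X,q))+.5)*S).astype(np.int32)); cv2.fillConvexPoly(im,h,255)
    return cv2.resize(im,(560,420),interpolation=cv2.INTER_AREA)/255.
def cost(v,ns=('side','top')):
    q=[v[0]/100,v[1]/100,v[2]/10]; s=0
    for n in ns:
        r=ren(P[n],q); s+=1-np.minimum(r,M[n]).sum()/np.maximum(r,M[n]).sum()
    return s
if __name__=='__main__':
    for ns in(('side','top'),('top',),('side',)):
        o=minimize(cost,[56.6,12.5,2.6],args=(ns,),method='Nelder-Mead',options=dict(initial_simplex=[[56.6,12.5,2.6],[58.,12.5,2.6],[56.6,13.5,2.6],[56.6,12.5,4]]))
        print(ns,o.x*[10,10,.1],o.fun)
        if len(ns)==2: q=o.x*[.01,.01,.1]
    out=[]
    for n,c in(('top',(190,190,270,280)),('side',(205,160,285,250))):
        im=P[n]['pixels'][:,:,::-1][c[1]:c[3],c[0]:c[2]]
        im=cv2.resize(im,None,fx=5,fy=5,interpolation=2); raw=im.copy()
        for X in parts:
            h=cv2.convexHull(((proj(P[n],world(X,q))+.5-np.array(c[:2]))*5).astype(np.int32)); cv2.polylines(im,[h],True,(0,0,255),1)
        out.append(im if n=='top' else im)
    cv2.imwrite('pics/fit.png',np.hstack(out))
E
python3 fit.py
```

```text
('side', 'top') [5.68767143e+02 1.31150429e+02 3.00825079e-01] 0.14536383390939966
('top',) [5.68184509e+02 1.31752293e+02 3.03131534e-01] 0.04637257777995074
('side',) [5.69752485e+02 1.27821445e+02 2.89519842e-01] 0.08056311177619302
```

View pics/fit.png

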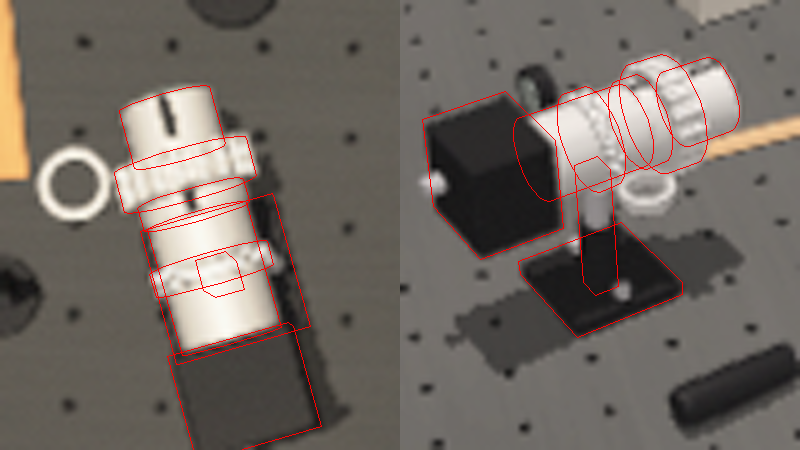

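play_rows:
  series:
    - {"fingers": 1,"dz": 20,"dx": 15,"dy": -20,"turn": -0.05}
    - {"fingers": 1,"dx": 24,"dy": -28,"turn": -0.055}
    - {"fingers": 1,"dx": 24,"dy": -28,"turn": -0.055}
    - {"fingers": 1,"dx": 24,"dy": -28,"turn": -0.055}
    - {"fingers": 1,"dx": 24,"dy": -28,"turn": -0.055}
    - {"fingers": 1,"dx": 24,"dy": -28,"turn": -0.055}
    - {"fingers": 1,"dx": 24,"dy": -28,"turn": -0.055}
    - {"fingers": 1,"dx": 24,"dy": -28,"turn": -0.055}
    - {"fingers": 1,"dx": 24,"dy": -28,"turn": -0.055}
    - {"fingers": 1,"dx": 24,"dy": -28,"turn": -0.055}
    - {"fingers": 1,"dx": 24,"dy": -28,"turn": -0.055}
    - {"fingers": 1,"dx": 24,"dy": -28,"turn": -0.055}
    - {"fingers": 1,"dx": 24,"dy": -28,"turn": -0.055}
    - {"fingers": 1,"dx": 24,"dy": -28,"turn": -0.055}
    - {"fingers": 1,"dx": 24,"dy": -28,"turn": -0.055}
    - {"fingers": 1,"dx": 24,"dy": -28,"turn": -0.055}
    - {"fingers": 1,"dx": 24,"dy": -28,"turn": -0.055}
    - {"fingers": 1,"dx": 24,"dy": -28,"turn": -0.055}
  squeeze: 20

```text
invalid input at $.series[1]: expected keys fingers, dx, dy, dz, turn
```

play_rows:
  series:
    - {"fingers": 1,"dx": 15,"dy": -20,"dz": 20,"turn": -0.05}
    - {"fingers": 1,"dx": 24,"dy": -28,"dz": 0,"turn": -0.055}
    - {"fingers": 1,"dx": 24,"dy": -28,"dz": 0,"turn": -0.055}
    - {"fingers": 1,"dx": 24,"dy": -28,"dz": 0,"turn": -0.055}
    - {"fingers": 1,"dx": 24,"dy": -28,"dz": 0,"turn": -0.055}
    - {"fingers": 1,"dx": 24,"dy": -28,"dz": 0,"turn": -0.055}
    - {"fingers": 1,"dx": 24,"dy": -28,"dz": 0,"turn": -0.055}
    - {"fingers": 1,"dx": 24,"dy": -28,"dz": 0,"turn": -0.055}
    - {"fingers": 1,"dx": 24,"dy": -28,"dz": 0,"turn": -0.055}
    - {"fingers": 1,"dx": 24,"dy": -28,"dz": 0,"turn": -0.055}
    - {"fingers": 1,"dx": 24,"dy": -28,"dz": 0,"turn": -0.055}
    - {"fingers": 1,"dx": 24,"dy": -28,"dz": 0,"turn": -0.055}
    - {"fingers": 1,"dx": 24,"dy": -28,"dz": 0,"turn": -0.055}
    - {"fingers": 1,"dx": 24,"dy": -28,"dz": 0,"turn": -0.055}
    - {"fingers": 1,"dx": 24,"dy": -28,"dz": 0,"turn": -0.055}
    - {"fingers": 1,"dx": 24,"dy": -28,"dz": 0,"turn": -0.055}
    - {"fingers": 1,"dx": 24,"dy": -28,"dz": 0,"turn": -0.055}
    - {"fingers": 1,"dx": 24,"dy": -28,"dz": 0,"turn": -0.055}
  squeeze: 20

```text
clock: 3.2
position: [0.5984, 0.0356, 0.2409]
ee_rot: [-0.002, 0.992, 0.129, 0.006]
contact_force: [-0.2, 0.5, -0.4]
width: 0.0001
```

play_rows:
  series:
    - {"fingers": 1,"dx": -8,"dy": 26,"dz": -25,"turn": 0.02}
    - {"fingers": 1,"dx": -8,"dy": 26,"dz": -25,"turn": 0.02}
    - {"fingers": 1,"dx": 0,"dy": 0,"dz": -25,"turn": 0}
    - {"fingers": 1,"dx": 0,"dy": 0,"dz": 0,"turn": 0}

```text
clock: 3.53
position: [0.5922, 0.0757, 0.1643]
ee_rot: [0.001, 0.99, 0.14, 0.011]
contact_force: [-0.5, -1.0, 0.3]
width: -0.0006
```

```bash
cat > st.py <<'E'
from h import *
def st():
    s=get_state(); d=s['position']*1000-[568.5,131,110]
    w,x,y,z=s['ee_rot']
    print('t',s['clock'],'e %.1f u(corner) %.1f z(tip) %.1f jaw %.3f'%(d@[.955,.2955,0],d@[.2955,-.955,0]-11,d[2]-tips_ahead*1000 if not callable(tips_ahead) else d[2]-tips_ahead()*1000,2*np.arctan2(y,x)),'F',s['contact_force'].round(1))
E
python3 - <<'E'
from st import *
st(); print(tips_ahead)
p=get_image('side');q=get_image('top')
save(p,'a.png',(205,110,305,240),4);save(q,'b.png',(190,180,290,310),4)
cv2.imwrite('pics/s1.png',np.hstack([cv2.imread('pics/a.png'),cv2.imread('pics/b.png')]))
E
```

```text
t 3.5333 e 6.3 u(corner) 48.8 z(tip) 43.3 jaw 0.280 F [-0.5 -1.   0.3]
0.011
```

View pics/s1.png

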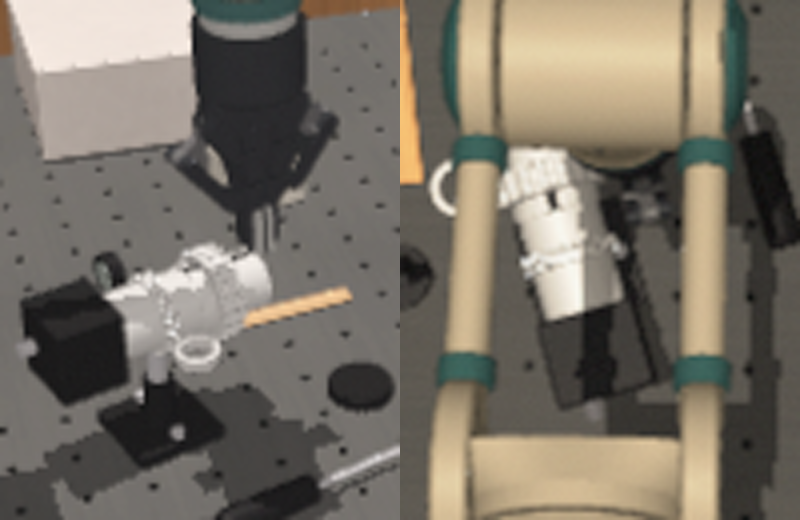

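play_rows:
  series:
    - {"fingers": 1,"dx": -7,"dy": 14,"dz": 0,"turn": 0.02}
    - {"fingers": 1,"dx": -7,"dy": 14,"dz": 0,"turn": 0}
    - {"fingers": 1,"dx": 0,"dy": 0,"dz": 0,"turn": 0}

```text
clock: 3.88
position: [0.5834, 0.1053, 0.174]
ee_rot: [0.002, 0.989, 0.15, 0.019]
contact_force: [-0.5, 0.0, -0.2]
width: 0.0002
```

```bash
python3 -c "
from st import *
st()"
```

```text
t 3.8833 e 6.7 u(corner) 18.0 z(tip) 53.0 jaw 0.301 F [-0.5  0.  -0.2]
```

```bash
python3 -c "
from st import *
st();s=get_state();print(s['qpos'].round(3),s['qd'].round(3),s['ee_rot'].round(4),s['contact_force'],s['effort'].round(2))"
```

```text
t 3.8833 e 6.7 u(corner) 18.0 z(tip) 53.0 jaw 0.301 F [-0.5  0.  -0.2]
[ 0.061  0.309  1.569  0.     1.226 -0.24 ] [-0.016 -0.014 -0.037 -0.031 -0.001 -0.025] [0.0015 0.9885 0.1499 0.0188] [-0.54943787  0.02076326 -0.19192691] [ 1.000e-02 -4.216e+01 -2.368e+01  4.000e-02 -2.700e-01  1.500e-01]
```

play_rows:
  series:
    - {"fingers": 1,"dx": 0,"dy": 0,"dz": 0,"turn": 0}

```text
clock: 3.97
position: [0.584, 0.106, 0.176]
ee_rot: [0.002, 0.988, 0.151, 0.02]
contact_force: [-0.2, 0.2, 1.4]
width: 0.0003
```

```bash
python3 -c "
from st import *
st();s=get_state();print(s['qpos'].round(3),s['qd'].round(3),s['ee_rot'].round(4))"
```

```text
t 3.9667 e 7.4 u(corner) 17.5 z(tip) 55.0 jaw 0.303 F [-0.2  0.2  1.4]
[ 0.062  0.307  1.567  0.     1.226 -0.241] [ 0.026 -0.027 -0.015  0.02   0.016  0.003] [0.0018 0.9884 0.1508 0.0204]
```

play_rows:
  series:
    - {"fingers": 1,"dx": 0,"dy": 0,"dz": 0,"turn": 0}
    - {"fingers": 1,"dx": 0,"dy": 0,"dz": 0,"turn": 0}
    - {"fingers": 1,"dx": 0,"dy": 0,"dz": 0,"turn": 0}

```text
clock: 4.22
position: [0.5857, 0.1061, 0.1795]
ee_rot: [0.002, 0.988, 0.152, 0.024]
contact_force: [-0.1, -0.5, -1.1]
width: -0.0003
```

```bash
python3 -c "
from st import *
st();s=get_state();print(s['qpos'].round(3),s['qd'].round(3),s['ee_rot'].round(4))"
```

```text
t 4.2167 e 9.1 u(corner) 17.9 z(tip) 58.5 jaw 0.304 F [-0.1 -0.5 -1.1]
[ 6.300e-02  3.030e-01  1.564e+00 -1.000e-03  1.227e+00 -2.410e-01] [-0.002 -0.007 -0.01  -0.005  0.003 -0.003] [0.0024 0.9882 0.1515 0.0236]
```

play_rows:
  series:
    - {"fingers": 1,"dx": 0,"dy": 0,"dz": -20,"turn": 0}

```text
clock: 4.3
position: [0.5892, 0.106, 0.1636]
ee_rot: [0.003, 0.988, 0.151, 0.028]
contact_force: [0.7, -0.3, 0.9]
width: -0.0001
```

```bash
python3 -c "
from st import *
st();s=get_state();print(s['qpos'].round(3),s['qd'].round(3),s['ee_rot'].round(4))"
```

```text
t 4.3 e 12.4 u(corner) 19.0 z(tip) 42.6 jaw 0.304 F [ 0.7 -0.3  0.9]
[ 6.200e-02  3.150e-01  1.589e+00 -1.000e-03  1.181e+00 -2.420e-01] [-0.007  0.194  0.417 -0.002 -0.591 -0.002] [0.0029 0.9881 0.1514 0.0284]
```

play_rows:
  series:
    - {"fingers": 1,"dx": -5,"dy": 0.5,"dz": -15,"turn": 0}
    - {"fingers": 1,"dx": 2,"dy": -9.5,"dz": -11,"turn": 0}
    - {"fingers": 1,"dx": 1,"dy": -6.5,"dz": -13,"turn": 0}
    - {"fingers": 1,"dx": 0,"dy": -2.5,"dz": -15,"turn": 0}

```text
clock: 4.63
position: [0.5889, 0.0865, 0.109]
ee_rot: [0.003, 0.988, 0.151, 0.031]
contact_force: [-0.3, -0.3, 0.2]
width: -0.0003
```

```bash
python3 - <<'E'
from st import *
st();s=get_state();print(s['qpos'].round(3),s['ee_rot'].round(4))
p=get_image('side');q=get_image('top')
save(p,'a.png',(225,130,295,230),5);save(q,'b.png',(205,190,285,290),5)
cv2.imwrite('pics/s2.png',np.hstack([cv2.imread('pics/a.png'),cv2.imread('pics/b.png')]))
E
```

```text
t 4.6333 e 6.4 u(corner) 37.5 z(tip) -12.0 jaw 0.304 F [-0.3 -0.3  0.2]
[ 2.800e-02  3.530e-01  1.679e+00  1.000e-03  1.048e+00 -2.760e-01] [0.0034 0.988  0.1514 0.0306]
```

View pics/s2.png

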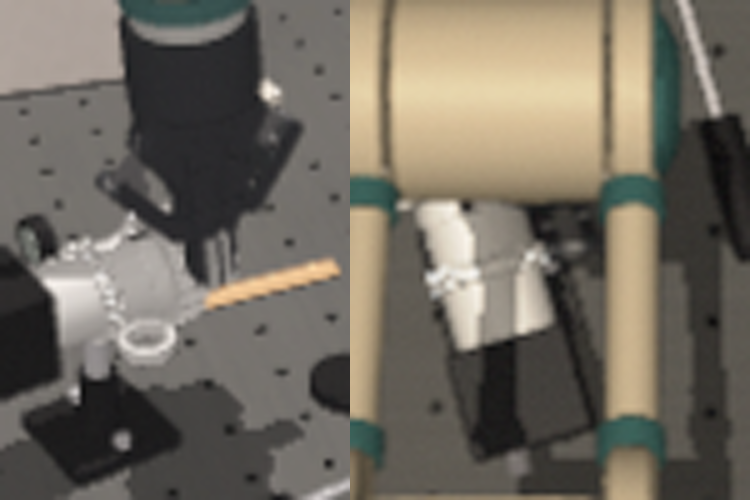

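play_rows:
  series:
    - {"fingers": 1,"dx": 2,"dy": -7.6,"dz": 12,"turn": 0}
    - {"fingers": 1,"dx": -1,"dy": 2,"dz": 35,"turn": 0}
    - {"fingers": 1,"dx": -8,"dy": 25,"dz": 4,"turn": 0}
    - {"fingers": 1,"dx": 0,"dy": 0,"dz": -11,"turn": 0}

```text
clock: 5.07
position: [0.5811, 0.1052, 0.1505]
ee_rot: [0.002, 0.988, 0.149, 0.028]
contact_force: [-0.1, 0.3, -0.5]
width: 0.0
```

```bash
python3 -c "
from st import *
st()"
```

```text
t 5.0667 e 4.4 u(corner) 17.4 z(tip) 29.5 jaw 0.299 F [-0.1  0.3 -0.5]
```

play_rows:
  series:
    - {"fingers": 1,"dx": 2,"dy": -7.3,"dz": -8,"turn": 0}

```text
clock: 5.15
position: [0.5839, 0.0989, 0.1439]
ee_rot: [0.002, 0.988, 0.15, 0.03]
contact_force: [-1.0, -0.5, -0.7]
width: -0.0001
```

```bash
python3 -c "
from st import *
st()"
```

```text
t 5.15 e 5.2 u(corner) 24.2 z(tip) 22.9 jaw 0.301 F [-1.  -0.5 -0.7]
```

play_rows:
  series:
    - {"fingers": 1,"dx": 1.5,"dy": -5.9,"dz": -10.5,"turn": 0}

```text
clock: 5.23
position: [0.5865, 0.0928, 0.1342]
ee_rot: [0.003, 0.988, 0.151, 0.031]
contact_force: [0.4, -0.1, -0.6]
width: 0.0006
```

```bash
python3 -c "
from st import *
st()"
```

```text
t 5.2333 e 5.9 u(corner) 30.8 z(tip) 13.2 jaw 0.302 F [ 0.4 -0.1 -0.6]
```

play_rows:
  series:
    - {"fingers": 1,"dx": 0.5,"dy": -2.5,"dz": -12,"turn": 0}

```text
clock: 5.32
position: [0.5878, 0.0891, 0.1219]
ee_rot: [0.003, 0.988, 0.151, 0.032]
contact_force: [-1.3, -0.4, -0.3]
width: 0.0002
```

```bash
python3 -c "
from st import *
st()"
```

```text
t 5.3167 e 6.0 u(corner) 34.7 z(tip) 0.9 jaw 0.303 F [-1.3 -0.4 -0.3]
```

play_rows:
  series:
    - {"fingers": 1,"dx": 3,"dy": -10,"dz": 5,"turn": 0}
    - {"fingers": 1,"dx": 10,"dy": -32,"dz": 25,"turn": 0}
    - {"fingers": 1,"dx": 5,"dy": -20,"dz": 15,"turn": 0}

```text
clock: 5.57
position: [0.5995, 0.025, 0.1593]
ee_rot: [0.001, 0.988, 0.153, 0.022]
contact_force: [0.8, -0.5, 1.7]
width: -0.0001
```

```bash
python3 - <<'E'
from st import *
st();s=get_state();print(s['qpos'].round(3),s['ee_rot'].round(4))
p=get_image('side');q=get_image('top')
save(p,'a.png',(225,140,285,220),6);save(q,'b.png',(200,190,270,270),6)
cv2.imwrite('pics/s3.png',np.hstack([cv2.imread('pics/a.png'),cv2.imread('pics/b.png')]))
E
```

```text
t 5.5667 e -1.7 u(corner) 99.4 z(tip) 38.3 jaw 0.307 F [ 0.8 -0.5  1.7]
[-0.079  0.326  1.582  0.008  1.19  -0.388] [0.0014 0.988  0.1526 0.0221]
```

View pics/s3.png

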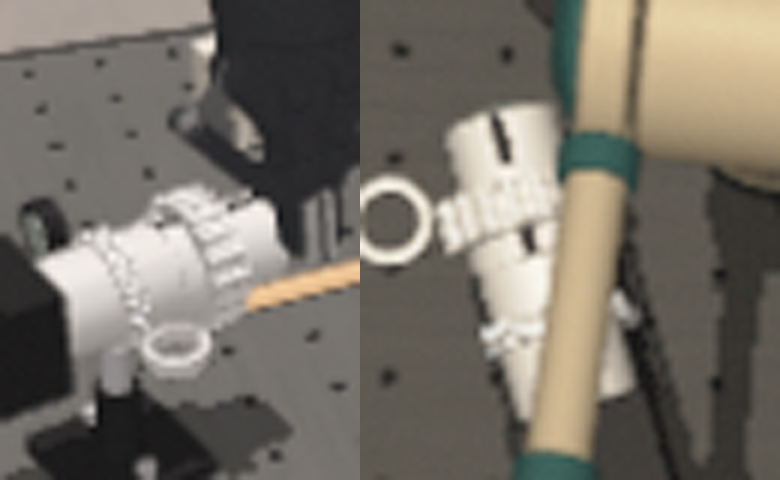

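```bash
cat > ringv.py <<'E'
from st import *
c,s_=np.cos(.301),np.sin(.301)
def prof(p,lo,hi,R=.0355,cr=.0015):
    ph=np.radians(np.arange(lo,hi,1.)); es=np.linspace(-.006,.006,9)+cr
    X=np.array([[.5685+e*c+R*np.sin(t)*s_,.131+e*s_-R*np.sin(t)*c,.11+R*np.cos(t)] for t in ph for e in es])
    uv=proj(p,X).astype(np.float32); g=cv2.cvtColor(p['pixels'],cv2.COLOR_RGB2GRAY)
    return np.degrees(ph),cv2.remap(g,uv[:,:1],uv[:,1:],cv2.INTER_CUBIC).reshape(len(ph),-1).mean(1)
def phase(p,lo,hi):
    ph,I=prof(p,lo,hi); I=I-np.polyval(np.polyfit(ph,I,4),ph); w=np.hanning(len(ph))
    z=(w*I*np.exp(1j*np.radians(18*ph))).sum()/w.sum(); return round(np.degrees(np.angle(z))/18%20,1),round(abs(z),1)
E
python3 - <<'E'
from ringv import *; import pickle
P,M=pickle.load(open('d.pkl','rb'))
N={n:get_image(n) for n in P}
pickle.dump(N,open('n.pkl','wb'))
for n,(lo,hi) in dict(top=(-60,20),side=(10,90)).items():
    for D in (P,N):
        print(n,phase(D[n],lo,hi)); print(prof(D[n],-70,110)[1].astype(int)[::4].tolist())
E
```

```text
top (np.float64(1.9), np.float64(2.7))
[197, 214, 230, 239, 237, 223, 211, 220, 235, 231, 215, 216, 234, 233, 227, 233, 234, 237, 228, 235, 238, 234, 235, 219, 214, 223, 236, 228, 197, 194, 225, 232, 222, 218, 219, 217, 211, 198, 182, 169, 163, 163, 171, 184, 200]
top (np.float64(1.9), np.float64(2.9))
[190, 207, 225, 234, 232, 217, 204, 215, 231, 225, 210, 210, 228, 228, 222, 228, 229, 232, 222, 230, 234, 229, 230, 202, 152, 122, 133, 151, 161, 165, 166, 165, 162, 159, 155, 151, 147, 144, 142, 141, 141, 143, 146, 150, 155]
side (np.float64(16.2), np.float64(12.0))
[166, 185, 202, 204, 195, 181, 169, 159, 155, 153, 156, 163, 173, 186, 200, 212, 216, 213, 214, 214, 203, 206, 226, 226, 203, 209, 230, 227, 211, 187, 209, 224, 226, 190, 155, 173, 206, 220, 178, 149, 155, 164, 167, 161, 152]
side (np.float64(16.3), np.float64(12.0))
[169, 188, 205, 207, 197, 184, 171, 162, 157, 156, 159, 165, 175, 188, 203, 215, 219, 216, 217, 217, 206, 209, 229, 228, 206, 212, 232, 230, 213, 190, 212, 227, 229, 193, 158, 176, 209, 223, 181, 151, 158, 167, 169, 164, 155]
```

play_rows:
  series:
    - {"fingers": 1,"dx": -8,"dy": 38,"dz": 0,"turn": 0}
    - {"fingers": 1,"dx": -6,"dy": 32,"dz": -2,"turn": 0}
    - {"fingers": 1,"dx": -1,"dy": 5,"dz": -7,"turn": 0}

```text
clock: 6.02
position: [0.5827, 0.1013, 0.1479]
ee_rot: [-0.0, 0.989, 0.148, 0.021]
contact_force: [-0.3, -0.4, 0.0]
width: -0.0002
```

```bash
python3 -c "
from st import *
st()"
```

```text
t 6.0167 e 4.7 u(corner) 21.6 z(tip) 26.9 jaw 0.297 F [-0.3 -0.4  0. ]
```

play_rows:
  series:
    - {"fingers": 1,"dx": 0.5,"dy": -2,"dz": -6.5,"turn": 0}

```text
clock: 6.1
position: [0.5818, 0.1013, 0.1404]
ee_rot: [-0.001, 0.989, 0.15, 0.02]
contact_force: [-0.0, -0.6, 0.1]
width: -0.0002
```

```bash
python3 -c "
from st import *
st()"
```

```text
t 6.1 e 3.9 u(corner) 21.3 z(tip) 19.4 jaw 0.300 F [-0.  -0.6  0.1]
```

play_rows:
  series:
    - {"fingers": 1,"dx": 1.5,"dy": -4.5,"dz": -8.5,"turn": 0}

```text
clock: 6.18
position: [0.5826, 0.0977, 0.1311]
ee_rot: [-0.001, 0.988, 0.151, 0.02]
contact_force: [1.2, -0.6, -1.0]
width: -0.0005
```

```bash
python3 -c "
from ringv import *
st();print(phase(get_image('side'),10,90),phase(get_image('top'),-60,20))"
```

```text
t 6.1833 e 3.6 u(corner) 25.0 z(tip) 10.1 jaw 0.303 F [ 1.2 -0.6 -1. ]
(np.float64(16.9), np.float64(0.9)) (np.float64(4.2), np.float64(0.4))
```

play_rows:
  series:
    - {"fingers": 1,"dx": 0.5,"dy": -2.5,"dz": -9.5,"turn": 0}

```text
clock: 6.37
position: [0.5837, 0.0928, 0.1208]
ee_rot: [-0.0, 0.989, 0.149, 0.019]
contact_force: [0.7, 0.1, 0.1]
width: -0.0002
```

```bash
python3 -c "
from ringv import *
st();p=get_image('side');print(phase(p,10,90),phase(get_image('top'),-60,20));print(prof(p,10,110)[1].astype(int)[::4].tolist())"
```

```text
t 6.3667 e 3.2 u(corner) 30.0 z(tip) -0.2 jaw 0.300 F [0.7 0.1 0.1]
(np.float64(6.1), np.float64(0.6)) (np.float64(1.0), np.float64(0.4))
[82, 92, 102, 104, 90, 78, 64, 53, 52, 58, 69, 85, 105, 124, 146, 158, 165, 172, 165, 154, 159, 167, 170, 164, 156]
```

play_rows:
  series:
    - {"fingers": 1,"dx": -1,"dy": 3,"dz": -1,"turn": 0}

```text
clock: 6.55
position: [0.5805, 0.0939, 0.1166]
ee_rot: [-0.0, 0.989, 0.148, 0.016]
contact_force: [-0.4, -0.6, -0.2]
width: -0.0001
```

play_rows:
  series:
    - {"fingers": 1,"dx": -1,"dy": 3,"dz": -1,"turn": 0}

```text
clock: 6.63
position: [0.5802, 0.0949, 0.1158]
ee_rot: [0.002, 0.989, 0.148, 0.016]
contact_force: [-0.3, -8.2, 7.6]
width: -0.0003
```

```bash
python3 -c "
from ringv import *
st();p=get_image('side');save(p,'s4.png',(225,130,295,210),7)"
```

```text
t 6.6333 e 0.5 u(corner) 27.0 z(tip) -5.2 jaw 0.297 F [-0.3 -8.2  7.6]
```

View pics/s4.png

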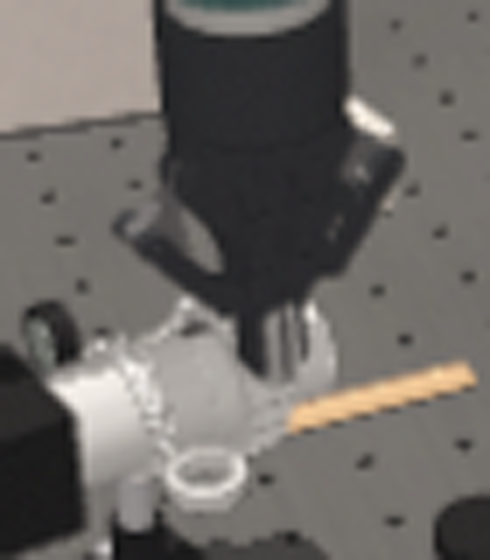

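play_rows:
  series:
    - {"fingers": 1,"dx": 0,"dy": 0,"dz": -8,"turn": 0}

```text
clock: 6.77
position: [0.5814, 0.092, 0.1103]
ee_rot: [0.005, 0.989, 0.149, 0.018]
contact_force: [-1.5, -8.8, 6.0]
width: 0.0001
```

play_rows:
  series:
    - {"fingers": 1,"dx": 9,"dy": -30,"dz": 0,"turn": 0}
    - {"fingers": 1,"dx": 9,"dy": -30,"dz": 25,"turn": 0}
    - {"fingers": 1,"dx": 9,"dy": -18,"dz": 20,"turn": 0}

```text
clock: 7.02
position: [0.6031, 0.0151, 0.1519]
ee_rot: [0.004, 0.988, 0.152, 0.012]
contact_force: [0.4, 0.1, 0.1]
width: -0.0002
```

```bash
python3 -c "
from ringv import *
st();p=get_image('side');print(phase(p,10,90),phase(get_image('top'),-60,20));print(prof(p,10,110)[1].astype(int)[::4].tolist())"
```

```text
t 7.0167 e -1.2 u(corner) 109.9 z(tip) 30.9 jaw 0.305 F [0.4 0.1 0.1]
(np.float64(8.8), np.float64(12.1)) (np.float64(14.3), np.float64(3.0))
[219, 227, 213, 204, 223, 235, 221, 193, 211, 230, 229, 206, 169, 185, 209, 221, 191, 158, 170, 195, 208, 183, 160, 159, 166]
```

play_rows:
  series:
    - {"fingers": 1,"dx": -7,"dy": 28,"dz": 2,"turn": 0}
    - {"fingers": 1,"dx": -7,"dy": 28,"dz": 2,"turn": 0}
    - {"fingers": 1,"dx": -7,"dy": 28,"dz": 1,"turn": 0}
    - {"fingers": 1,"dx": -3,"dy": 8.5,"dz": -6,"turn": 0}

```text
clock: 7.45
position: [0.5832, 0.1074, 0.1539]
ee_rot: [0.004, 0.989, 0.146, 0.018]
contact_force: [-0.0, -0.7, 0.5]
width: -0.0001
```

```bash
sed -i 's/\[.2955,-.955,0\]-11/[.2955,-.955,0]-4/' st.py; python3 -c "
from st import *
st()"
```

```text
t 7.45 e 7.1 u(corner) 22.9 z(tip) 32.9 jaw 0.292 F [-0.  -0.7  0.5]
```

play_rows:
  series:
    - {"fingers": 1,"dx": -0.5,"dy": 1,"dz": -7.5,"turn": 0}
    - {"fingers": 1,"dx": 2,"dy": -6.7,"dz": -8.5,"turn": 0}

```text
clock: 7.62
position: [0.5827, 0.1058, 0.1368]
ee_rot: [0.003, 0.989, 0.148, 0.018]
contact_force: [-0.0, -0.3, -0.8]
width: -0.0
```

play_rows:
  series:
    - {"fingers": 1,"dx": 1,"dy": -4,"dz": -10.5,"turn": 0}

```text
clock: 7.7
position: [0.5838, 0.1011, 0.1254]
ee_rot: [0.004, 0.989, 0.149, 0.018]
contact_force: [0.1, -0.9, -0.5]
width: 0.0001
```

play_rows:
  series:
    - {"fingers": 1,"dx": 0,"dy": -1,"dz": -11,"turn": 0}

```text
clock: 7.78
position: [0.5853, 0.0966, 0.1141]
ee_rot: [0.007, 0.988, 0.15, 0.019]
contact_force: [0.4, -12.2, 10.5]
width: -0.0001
```

play_rows:
  series:
    - {"fingers": 1,"dx": 0,"dy": 0.5,"dz": -7,"turn": 0}

```text
clock: 7.87
position: [0.5866, 0.0928, 0.1063]
ee_rot: [0.01, 0.988, 0.15, 0.019]
contact_force: [0.6, -8.0, 7.3]
width: -0.0
```

play_rows:
  series:
    - {"fingers": 1,"dx": 9,"dy": -30,"dz": 0,"turn": 0}
    - {"fingers": 1,"dx": 9,"dy": -30,"dz": 25,"turn": 0}
    - {"fingers": 1,"dx": 9,"dy": -18,"dz": 20,"turn": 0}

```text
clock: 8.12
position: [0.6072, 0.0105, 0.1422]
ee_rot: [0.009, 0.988, 0.152, 0.01]
contact_force: [0.5, 0.9, 0.6]
width: 0.0003
```

```bash
python3 -c "
from ringv import *
st();p=get_image('side');q=get_image('top');print(phase(p,10,90),phase(q,-60,20));print(prof(p,10,110)[1].astype(int)[::4].tolist(),prof(q,-85,10)[1].astype(int)[::4].tolist())"
```

```text
t 8.1167 e 1.4 u(corner) 122.5 z(tip) 21.2 jaw 0.306 F [0.5 0.9 0.6]
(np.float64(17.1), np.float64(11.2)) (np.float64(2.7), np.float64(3.3))
[212, 213, 229, 230, 207, 201, 228, 233, 219, 192, 209, 225, 227, 205, 165, 171, 200, 221, 192, 160, 159, 166, 169, 165, 157] [153, 156, 166, 177, 194, 212, 227, 234, 230, 214, 202, 215, 229, 224, 208, 211, 230, 228, 222, 228, 227, 231, 222, 228]
```

```bash
python3 -c "
from ringv import *
import pickle
p=pickle.load(open('n.pkl','rb'))['side']
for z in(.1,.105,.11,.115,.12,.125,.13): print(z,proj(p,[.5802,.0949,z])[0])
print(proj(p,[[.5802+.2955*k,.0949-.955*k,.105] for k in(-.011,.011)]))
q=get_image('side');save(q,'s5.png',(225,110,325,210),6)
s=get_state()['position'];print(s,proj(q,[s-[0,0,.011],s])-[225,110])
"
```

```text
0.1 [263.76027014 190.94030072]
0.105 [263.71981008 189.55705865]
0.11 [263.67913814 188.16657325]
0.115 [263.63825267 186.76878748]
0.12 [263.59715198 185.36364369]
0.125 [263.55583435 183.95108363]
0.13 [263.51429808 182.53104843]
[[261.7913206  187.83670341]
 [265.67318012 191.29960921]]
[0.60880982 0.01129159 0.14316218] [[55.95030141 86.07818885]
 [55.96078597 82.83626703]]
```

View pics/s5.png

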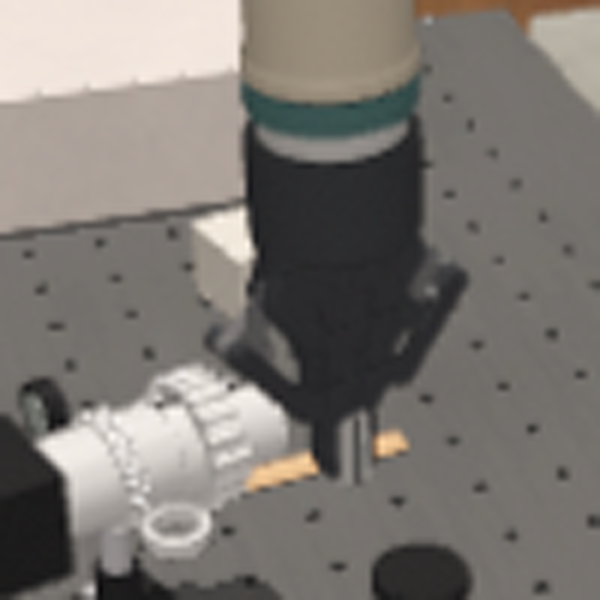

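```bash
sed -i 's/\[.2955,-.955,0\]-4,d\[2\]-tips_ahead\*1000/[.2955,-.955,0]-6,d[2]+7/' st.py; python3 -c "
from st import *
st()"
```

```text
t 8.2667 e 3.1 u(corner) 120.2 z(tip) 40.2 jaw 0.303 F [-0.4  0.4 -0.6]
```

play_rows:
  series:
    - {"fingers": 1,"dx": -8,"dy": 30,"dz": 0,"turn": 0}
    - {"fingers": 1,"dx": -8,"dy": 30,"dz": 0,"turn": 0}
    - {"fingers": 1,"dx": -8,"dy": 30,"dz": -1,"turn": 0}
    - {"fingers": 1,"dx": -2,"dy": 5,"dz": -4,"turn": 0}

```text
clock: 8.6
position: [0.5795, 0.1045, 0.1322]
ee_rot: [0.009, 0.989, 0.146, 0.008]
contact_force: [0.2, -0.1, 0.4]
width: -0.0
```

```bash
python3 -c "
from st import *
st()"
```

```text
t 8.6 e 2.7 u(corner) 22.5 z(tip) 29.2 jaw 0.294 F [ 0.2 -0.1  0.4]
```

play_rows:
  series:
    - {"fingers": 1,"dx": 0.5,"dy": 0,"dz": -5,"turn": 0.005}

```text
clock: 8.68
position: [0.5782, 0.106, 0.1256]
ee_rot: [0.009, 0.989, 0.15, 0.007]
contact_force: [0.4, -0.5, -0.5]
width: 0.0001
```

play_rows:
  series:
    - {"fingers": 1,"dx": 2,"dy": -4.5,"dz": -7,"turn": 0}

```text
clock: 8.77
position: [0.5804, 0.1003, 0.1189]
ee_rot: [0.011, 0.988, 0.152, 0.008]
contact_force: [-0.1, -7.3, 9.1]
width: 0.0
```

play_rows:
  series:
    - {"fingers": 1,"dx": 1,"dy": -4,"dz": -9,"turn": 0}

```text
clock: 8.85
position: [0.5827, 0.0938, 0.1106]
ee_rot: [0.013, 0.988, 0.154, 0.009]
contact_force: [0.7, -4.5, 6.6]
width: -0.0001
```

play_rows:
  series:
    - {"fingers": 1,"dx": 0,"dy": -1.5,"dz": -10,"turn": 0}

```text
clock: 8.93
position: [0.5846, 0.0894, 0.1009]
ee_rot: [0.016, 0.988, 0.154, 0.011]
contact_force: [1.1, -2.4, 4.1]
width: -0.0003
```

play_rows:
  series:
    - {"fingers": 1,"dx": 9,"dy": -30,"dz": 0,"turn": 0}
    - {"fingers": 1,"dx": 9,"dy": -30,"dz": 25,"turn": 0}
    - {"fingers": 1,"dx": 5,"dy": -18,"dz": 15,"turn": 0}

```text
clock: 9.18
position: [0.6019, 0.009, 0.1327]
ee_rot: [0.015, 0.987, 0.157, 0.003]
contact_force: [0.9, 0.4, 0.9]
width: -0.0002
```

```bash
python3 -c "
from ringv import *
st();p=get_image('side');q=get_image('top');print(phase(p,10,90),phase(q,-60,20));print(prof(q,-85,10)[1].astype(int)[::4].tolist())"
```

```text
t 9.1833 e -4.2 u(corner) 120.4 z(tip) 29.7 jaw 0.315 F [0.9 0.4 0.9]
(np.float64(5.0), np.float64(13.8)) (np.float64(10.2), np.float64(3.2))
[143, 146, 159, 174, 196, 215, 223, 225, 228, 229, 226, 208, 204, 227, 230, 219, 214, 219, 230, 225, 231, 234, 232, 230]
```

```bash
sed -i 's/\[.2955,-.955,0\]-6,d\[2\]+7/[.2955,-.955,0]-10,d[2]+14/' st.py
```

play_rows:
  series:
    - {"fingers": 1,"dx": -7,"dy": 32,"dz": 0,"turn": -0.005}
    - {"fingers": 1,"dx": -7,"dy": 32,"dz": 0,"turn": -0.005}
    - {"fingers": 1,"dx": -7,"dy": 32,"dz": 0,"turn": -0.005}
    - {"fingers": 1,"dx": 0,"dy": -1,"dz": -7,"turn": 0}

```text
clock: 9.62
position: [0.5808, 0.1009, 0.1222]
ee_rot: [0.014, 0.99, 0.142, 0.002]
contact_force: [0.3, -0.5, 3.9]
width: 0.0001
```

```bash
python3 -c "
from st import *
st()"
```

```text
t 9.6167 e 2.8 u(corner) 22.4 z(tip) 26.2 jaw 0.285 F [ 0.3 -0.5  3.9]
```

play_rows:
  series:
    - {"fingers": 1,"dx": 1.5,"dy": -4.5,"dz": -6,"turn": 0.005}
    - {"fingers": 1,"dx": 1,"dy": -3.5,"dz": -7.5,"turn": 0.005}
    - {"fingers": 1,"dx": 0.5,"dy": -1.5,"dz": -8.5,"turn": 0}
    - {"fingers": 1,"dx": 0,"dy": 0.5,"dz": -8.5,"turn": 0}
    - {"fingers": 1,"dx": 3.5,"dy": -12,"dz": 6,"turn": 0}

```text
clock: 10.03
position: [0.5864, 0.0751, 0.0922]
ee_rot: [0.019, 0.988, 0.152, 0.001]
contact_force: [-0.6, 0.3, -0.1]
width: -0.0
```

```bash
python3 -c "
from ringv import *
st();p=get_image('side');q=get_image('top');print(phase(p,-5,40),phase(q,-60,20));print(prof(q,-85,10)[1].astype(int)[::4].tolist())"
```

```text
t 10.0333 e 0.6 u(corner) 48.6 z(tip) -3.8 jaw 0.305 F [-0.6  0.3 -0.1]
(np.float64(13.0), np.float64(1.7)) (np.float64(6.3), np.float64(24.7))
[147, 148, 156, 165, 177, 187, 197, 208, 219, 224, 211, 197, 216, 214, 134, 24, 84, 209, 230, 224, 227, 188, 138, 129]
```

play_rows:
  series:
    - {"fingers": 1,"dx": 1,"dy": 2,"dz": 40,"turn": 0}
    - {"fingers": 1,"dx": -6,"dy": 28,"dz": 2,"turn": 0}
    - {"fingers": 1,"dx": 0,"dy": -1,"dz": -8,"turn": 0}

```text
clock: 10.38
position: [0.5842, 0.1015, 0.1293]
ee_rot: [0.018, 0.989, 0.147, 0.002]
contact_force: [-0.9, 0.1, -1.1]
width: 0.0004
```

```bash
python3 -c "
from st import *
st()"
```

```text
t 10.3833 e 6.3 u(corner) 22.9 z(tip) 33.3 jaw 0.295 F [-0.9  0.1 -1.1]
```

play_rows:
  series:
    - {"fingers": 1,"dx": -1,"dy": 1,"dz": -7,"turn": 0.005}
    - {"fingers": 1,"dx": 1.5,"dy": -5,"dz": -6,"turn": 0}
    - {"fingers": 1,"dx": 1,"dy": -3.5,"dz": -7.5,"turn": 0}
    - {"fingers": 1,"dx": 0,"dy": -1.5,"dz": -8,"turn": 0}
    - {"fingers": 1,"dx": 0,"dy": 0.5,"dz": -7,"turn": 0}
    - {"fingers": 1,"dx": 3.5,"dy": -12,"dz": 6,"turn": 0}
    - {"fingers": 1,"dx": 0,"dy": 2,"dz": 40,"turn": 0}
    - {"fingers": 1,"dx": -6,"dy": 29,"dz": 1,"turn": 0}

```text
clock: 11.05
position: [0.5845, 0.1021, 0.1367]
ee_rot: [0.021, 0.989, 0.147, 0.001]
contact_force: [1.9, 1.2, 0.6]
width: -0.0003
```

```bash
cat > lk.py <<'E'
from ringv import *
st();q=get_image('top');ph,I=prof(q,-85,60);print(phase(q,-60,20),'dark at',[(ph[i],int(I[i])) for i in range(1,len(I)-1) if I[i]<=I[i-1] and I[i]<I[i+1] and I[i]<130], 'tilt',get_state()['ee_rot'].round(3)[[0,3]])
E
python3 lk.py
```

```text
t 11.05 e 6.7 u(corner) 22.3 z(tip) 40.7 jaw 0.296 F [1.9 1.2 0.6]
(np.float64(1.6), np.float64(0.7)) dark at [(np.float64(-8.0), 77), (np.float64(4.0), 82), (np.float64(17.0), 81), (np.float64(23.0), 82), (np.float64(31.0), 81)] tilt [ 0.017 -0.003]
```

play_rows:
  series:
    - {"fingers": 1,"dx": -1,"dy": 0,"dz": -14,"turn": 0.005}
    - {"fingers": 1,"dx": 1,"dy": -5,"dz": -6,"turn": 0}
    - {"fingers": 1,"dx": 1,"dy": -3.5,"dz": -7.5,"turn": 0}
    - {"fingers": 1,"dx": 0,"dy": -1.5,"dz": -8,"turn": 0}
    - {"fingers": 1,"dx": 0,"dy": 0.5,"dz": -7,"turn": 0}
    - {"fingers": 1,"dx": 3.5,"dy": -12,"dz": 6,"turn": 0}
    - {"fingers": 1,"dx": 10,"dy": -32,"dz": 20,"turn": 0}
    - {"fingers": 1,"dx": 10,"dy": -32,"dz": 17,"turn": 0}

```text
clock: 11.77
position: [0.6061, 0.0155, 0.1381]
ee_rot: [0.021, 0.987, 0.157, -0.002]
contact_force: [0.9, -0.2, -0.0]
width: -0.0002
```

```bash
cat > lk.py <<'E'
from ringv import *
st();print('tilt',get_state()['ee_rot'].round(3)[[0,3]])
for n,a,b,c,d in(('top',-85,15,-60,10),('side',-10,115,10,90)):
    q=get_image(n);ph,I=prof(q,a,b);print(n,phase(q,c,d),'dark',[(ph[i],int(I[i])) for i in range(1,len(I)-1) if I[i]<=I[i-1] and I[i]<I[i+1] and I[i]<140])
    save(q,n+'_l.png',(200,190,270,270) if n=='top' else (225,140,285,220),5)
E
python3 lk.py
```

```text
t 11.7667 e 1.8 u(corner) 111.4 z(tip) 42.1 jaw 0.314 F [ 0.9 -0.2 -0. ]
tilt [ 0.021 -0.002]
top (np.float64(12.3), np.float64(4.4)) dark []
side (np.float64(6.9), np.float64(14.8)) dark [(np.float64(79.0), 36)]
```

play_rows:
  series:
    - {"fingers": 1,"dx": -7,"dy": 29,"dz": 0,"turn": -0.005}
    - {"fingers": 1,"dx": -7,"dy": 29,"dz": 0,"turn": -0.005}
    - {"fingers": 1,"dx": -7,"dy": 27,"dz": 0,"turn": 0}
    - {"fingers": 1,"dx": -1,"dy": 0,"dz": -14,"turn": 0.005}
    - {"fingers": 1,"dx": 1,"dy": -5,"dz": -6,"turn": 0}
    - {"fingers": 1,"dx": 1,"dy": -3.5,"dz": -7.5,"turn": 0}
    - {"fingers": 1,"dx": 0,"dy": -1.5,"dz": -8,"turn": 0}
    - {"fingers": 1,"dx": 0,"dy": 0.5,"dz": -7,"turn": 0}
    - {"fingers": 1,"dx": 3.5,"dy": -12,"dz": 6,"turn": 0}
    - {"fingers": 1,"dx": 0,"dy": 2,"dz": 40,"turn": 0}
    - {"fingers": 1,"dx": -6,"dy": 29,"dz": 1,"turn": 0}

```text
clock: 12.78
position: [0.5868, 0.095, 0.1404]
ee_rot: [0.021, 0.99, 0.142, -0.004]
contact_force: [1.9, 0.8, 0.9]
width: -0.0003
```

```bash
python3 -c "
from st import *
st()"
```

```text
t 12.7833 e 6.9 u(corner) 29.8 z(tip) 44.4 jaw 0.284 F [1.9 0.8 0.9]
```

play_rows:
  series:
    - {"fingers": 1,"dx": -3,"dy": 7,"dz": -10,"turn": 0.01}
    - {"fingers": 1,"dx": -1,"dy": 0,"dz": -8,"turn": 0.005}
    - {"fingers": 1,"dx": 1,"dy": -5,"dz": -6,"turn": 0}
    - {"fingers": 1,"dx": 1,"dy": -3.5,"dz": -7.5,"turn": 0}
    - {"fingers": 1,"dx": 0,"dy": -1.5,"dz": -8,"turn": 0}
    - {"fingers": 1,"dx": 0,"dy": 0.5,"dz": -7,"turn": 0}
    - {"fingers": 1,"dx": 3.5,"dy": -12,"dz": 6,"turn": 0}
    - {"fingers": 1,"dx": 10,"dy": -32,"dz": 20,"turn": 0}
    - {"fingers": 1,"dx": 10,"dy": -32,"dz": 17,"turn": 0}

```text
clock: 13.53
position: [0.6056, 0.0128, 0.1309]
ee_rot: [0.019, 0.988, 0.152, -0.009]
contact_force: [1.6, -0.5, -0.3]
width: 0.0002
```

```bash
python3 lk.py
```

```text
t 13.5333 e 0.5 u(corner) 113.9 z(tip) 34.9 jaw 0.304 F [ 1.6 -0.5 -0.3]
tilt [ 0.019 -0.009]
top (np.float64(3.8), np.float64(4.4)) dark []
side (np.float64(18.0), np.float64(12.4)) dark [(np.float64(91.0), 41)]
```

play_rows:
  series:
    - {"fingers": 1,"dx": -7,"dy": 32,"dz": 2,"turn": 0}
    - {"fingers": 1,"dx": -7,"dy": 31,"dz": 2,"turn": 0}
    - {"fingers": 1,"dx": -7,"dy": 30,"dz": 0,"turn": 0}

```text
clock: 13.88
position: [0.5913, 0.093, 0.1378]
ee_rot: [0.023, 0.99, 0.141, -0.004]
contact_force: [-0.3, -0.0, 0.2]
width: -0.0
```

```bash
python3 -c "
from st import *
st()"
```

```text
t 13.8833 e 10.5 u(corner) 33.0 z(tip) 41.8 jaw 0.283 F [-0.3 -0.   0.2]
```

play_rows:
  series:
    - {"fingers": 1,"dx": -7,"dy": 8,"dz": -7,"turn": 0.01}

```text
clock: 13.97
position: [0.585, 0.104, 0.1318]
ee_rot: [0.022, 0.989, 0.147, -0.002]
contact_force: [0.7, 0.8, -0.2]
width: 0.0003
```

```bash
python3 -c "
from st import *
st()"
```

```text
t 13.9667 e 7.7 u(corner) 20.6 z(tip) 35.8 jaw 0.294 F [ 0.7  0.8 -0.2]
```

play_rows:
  series:
    - {"fingers": 1,"dx": -1.5,"dy": 0,"dz": -8,"turn": 0.005}
    - {"fingers": 1,"dx": 1,"dy": -5.5,"dz": -6,"turn": 0}
    - {"fingers": 1,"dx": 0.5,"dy": -4,"dz": -7.5,"turn": 0}
    - {"fingers": 1,"dx": 0,"dy": -1.5,"dz": -8,"turn": 0}
    - {"fingers": 1,"dx": 0,"dy": 0.5,"dz": -7,"turn": 0}

```text
clock: 14.38
position: [0.5877, 0.0884, 0.0958]
ee_rot: [0.027, 0.988, 0.153, 0.002]
contact_force: [1.6, -7.0, 5.2]
width: 0.0002
```

```bash
python3 -c "
from st import *
st()"
```

```text
t 14.3833 e 5.8 u(corner) 36.4 z(tip) -0.2 jaw 0.307 F [ 1.6 -7.   5.2]
```

play_rows:
  series:
    - {"fingers": 1,"dx": 3.5,"dy": -12,"dz": 6,"turn": 0}
    - {"fingers": 1,"dx": 0,"dy": 2,"dz": 40,"turn": 0}
    - {"fingers": 1,"dx": -7,"dy": 26,"dz": 2,"turn": 0}
    - {"fingers": 1,"dx": -2,"dy": 4,"dz": -5,"turn": 0}

```text
clock: 14.72
position: [0.5794, 0.103, 0.1344]
ee_rot: [0.026, 0.988, 0.15, -0.005]
contact_force: [-0.6, -0.2, 0.2]
width: 0.0002
```

```bash
python3 -c "
from st import *
st()"
```

```text
t 14.7167 e 2.2 u(corner) 20.0 z(tip) 38.4 jaw 0.300 F [-0.6 -0.2  0.2]
```

play_rows:
  series:
    - {"fingers": 1,"dx": 1,"dy": 0,"dz": -10.5,"turn": 0}
    - {"fingers": 1,"dx": 1.5,"dy": -5.5,"dz": -6,"turn": 0}
    - {"fingers": 1,"dx": 1,"dy": -4,"dz": -7.5,"turn": 0}
    - {"fingers": 1,"dx": 0,"dy": -1.5,"dz": -8,"turn": 0}
    - {"fingers": 1,"dx": 0,"dy": 0.5,"dz": -7,"turn": 0}

```text
clock: 15.13
position: [0.5863, 0.087, 0.0933]
ee_rot: [0.029, 0.988, 0.149, -0.002]
contact_force: [-0.5, -2.4, 1.8]
width: -0.0001
```

play_rows:
  series:
    - {"fingers": 1,"dx": 3.5,"dy": -12,"dz": 6,"turn": 0}
    - {"fingers": 1,"dx": 10,"dy": -32,"dz": 20,"turn": 0}
    - {"fingers": 1,"dx": 10,"dy": -30,"dz": 18,"turn": 0}

```text
clock: 15.38
position: [0.6012, 0.0151, 0.1287]
ee_rot: [0.025, 0.988, 0.153, -0.014]
contact_force: [1.2, -0.4, 0.4]
width: -0.0
```

```bash
python3 lk.py; python3 -c "
import cv2,numpy as np
cv2.imwrite('pics/v.png',np.hstack([cv2.resize(cv2.imread('pics/side_l.png'),(300,400)),cv2.imread('pics/top_l.png')]))"
```

```text
t 15.3833 e -3.1 u(corner) 110.4 z(tip) 32.7 jaw 0.307 F [ 1.2 -0.4  0.4]
tilt [ 0.025 -0.014]
top (np.float64(18.7), np.float64(5.1)) dark []
side (np.float64(13.5), np.float64(13.3)) dark []
```

View pics/v.png

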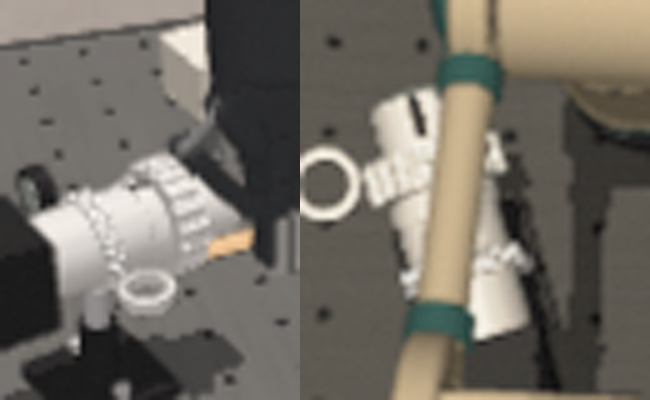

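play_rows:
  series:
    - {"fingers": 1,"dx": -6,"dy": 32,"dz": 3,"turn": 0}
    - {"fingers": 1,"dx": -6,"dy": 31,"dz": 3,"turn": 0}
    - {"fingers": 1,"dx": -5,"dy": 27,"dz": 2,"turn": 0}
    - {"fingers": 1,"dx": -4,"dy": 7,"dz": -4,"turn": 0.01}

```text
clock: 15.82
position: [0.5841, 0.1048, 0.1343]
ee_rot: [0.026, 0.988, 0.149, -0.011]
contact_force: [0.6, -1.1, 1.4]
width: -0.0004
```

```bash
python3 -c "
from st import *
st()"
```

```text
t 15.8167 e 7.1 u(corner) 19.7 z(tip) 38.3 jaw 0.299 F [ 0.6 -1.1  1.4]
```

play_rows:
  series:
    - {"fingers": 1,"dx": -2,"dy": 0,"dz": -10.5,"turn": 0}
    - {"fingers": 1,"dx": 1,"dy": -5.5,"dz": -6,"turn": 0}
    - {"fingers": 1,"dx": 0.5,"dy": -4,"dz": -7.5,"turn": 0}
    - {"fingers": 1,"dx": 0,"dy": -1.5,"dz": -8,"turn": 0}
    - {"fingers": 1,"dx": 0,"dy": 0.5,"dz": -7,"turn": 0}

```text
clock: 16.23
position: [0.588, 0.0883, 0.0962]
ee_rot: [0.032, 0.988, 0.152, -0.005]
contact_force: [2.5, -6.2, 4.4]
width: 0.0001
```

play_rows:
  series:
    - {"fingers": 1,"dx": 3.5,"dy": -12,"dz": 6,"turn": 0}
    - {"fingers": 1,"dx": 0,"dy": 2,"dz": 40,"turn": 0}
    - {"fingers": 1,"dx": -6,"dy": 26,"dz": 2,"turn": 0}
    - {"fingers": 1,"dx": -2,"dy": 4,"dz": -5,"turn": 0}

```text
clock: 16.57
position: [0.5791, 0.1036, 0.1339]
ee_rot: [0.031, 0.988, 0.15, -0.013]
contact_force: [-0.3, 0.5, 0.6]
width: -0.0004
```

```bash
python3 -c "
from st import *
st()"
```

```text
t 16.5667 e 2.1 u(corner) 19.3 z(tip) 37.9 jaw 0.301 F [-0.3  0.5  0.6]
```

play_rows:
  series:
    - {"fingers": 1,"dx": 1,"dy": 0,"dz": -10.5,"turn": 0}
    - {"fingers": 1,"dx": 1.5,"dy": -5.5,"dz": -6,"turn": 0}
    - {"fingers": 1,"dx": 1,"dy": -4,"dz": -7.5,"turn": 0}
    - {"fingers": 1,"dx": 0,"dy": -1.5,"dz": -8,"turn": 0}
    - {"fingers": 1,"dx": 0,"dy": 0.5,"dz": -7,"turn": 0}

```text
clock: 16.98
position: [0.5852, 0.0866, 0.0937]
ee_rot: [0.035, 0.988, 0.15, -0.011]
contact_force: [0.5, -1.4, 0.6]
width: -0.0001
```

play_rows:
  series:
    - {"fingers": 1,"dx": 3.5,"dy": -12,"dz": 6,"turn": 0}
    - {"fingers": 1,"dx": 10,"dy": -32,"dz": 20,"turn": 0}
    - {"fingers": 1,"dx": 10,"dy": -30,"dz": 20,"turn": 0}

```text
clock: 17.23
position: [0.5997, 0.0149, 0.1306]
ee_rot: [0.031, 0.987, 0.154, -0.023]
contact_force: [1.1, -0.2, -0.1]
width: -0.0002
```

```bash
python3 lk.py
```

```text
t 17.2333 e -4.5 u(corner) 110.1 z(tip) 34.6 jaw 0.309 F [ 1.1 -0.2 -0.1]
tilt [ 0.031 -0.023]
top (np.float64(0.7), np.float64(4.9)) dark []
side (np.float64(13.6), np.float64(12.5)) dark []
```

play_rows:
  series:
    - {"fingers": 1,"dx": -5,"dy": 32,"dz": 3,"turn": 0}
    - {"fingers": 1,"dx": -6,"dy": 31,"dz": 3,"turn": 0}
    - {"fingers": 1,"dx": -5,"dy": 27,"dz": 1,"turn": 0}
    - {"fingers": 1,"dx": -4,"dy": 7,"dz": -4,"turn": 0.01}

```text
clock: 17.67
position: [0.5845, 0.1047, 0.1359]
ee_rot: [0.032, 0.988, 0.15, -0.019]
contact_force: [-0.0, -0.2, -0.0]
width: 0.0002
```

```bash
python3 -c "
from st import *
st()"
```

```text
t 17.6667 e 7.5 u(corner) 19.8 z(tip) 39.9 jaw 0.302 F [-0.  -0.2 -0. ]
```

play_rows:
  series:
    - {"fingers": 1,"dx": -2,"dy": 0,"dz": -10.5,"turn": 0}
    - {"fingers": 1,"dx": 1,"dy": -5.5,"dz": -6,"turn": 0}
    - {"fingers": 1,"dx": 0.5,"dy": -4,"dz": -7.5,"turn": 0}
    - {"fingers": 1,"dx": 0,"dy": -1.5,"dz": -8,"turn": 0}
    - {"fingers": 1,"dx": 0,"dy": 0.5,"dz": -7,"turn": 0}

```text
clock: 18.08
position: [0.5885, 0.0883, 0.0973]
ee_rot: [0.039, 0.987, 0.154, -0.014]
contact_force: [2.2, -7.6, 4.9]
width: 0.0
```

play_rows:
  series:
    - {"fingers": 1,"dx": 3.5,"dy": -12,"dz": 6,"turn": 0}
    - {"fingers": 1,"dx": 10,"dy": -32,"dz": 20,"turn": 0}
    - {"fingers": 1,"dx": 10,"dy": -30,"dz": 20,"turn": 0}

```text
clock: 18.33
position: [0.6034, 0.0152, 0.1349]
ee_rot: [0.035, 0.987, 0.157, -0.024]
contact_force: [1.3, -0.5, -1.1]
width: 0.0003
```

```bash
python3 lk.py
```

```text
t 18.3333 e -0.9 u(corner) 110.9 z(tip) 38.9 jaw 0.315 F [ 1.3 -0.5 -1.1]
tilt [ 0.035 -0.024]
top (np.float64(14.3), np.float64(8.4)) dark [(np.float64(-16.0), 134)]
side (np.float64(12.0), np.float64(12.7)) dark []
```

View pics/top_l.png

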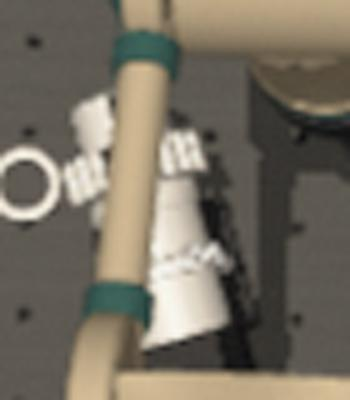

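play_rows:
  series:
    - {"fingers": 1,"dx": 8,"dy": -38,"dz": 5,"turn": 0}
    - {"fingers": 1,"dx": 8,"dy": -38,"dz": 5,"turn": 0}
    - {"fingers": 1,"dx": 0,"dy": -25,"dz": 0,"turn": 0}

```text
clock: 18.68
position: [0.6212, -0.0855, 0.146]
ee_rot: [0.034, 0.987, 0.156, -0.022]
contact_force: [0.1, -0.1, -0.1]
width: 0.0
```

```bash
python3 lk.py
```

```text
t 18.6833 e -13.7 u(corner) 212.3 z(tip) 50.0 jaw 0.313 F [ 0.1 -0.1 -0.1]
tilt [ 0.034 -0.022]
top (np.float64(14.8), np.float64(25.2)) dark [(np.float64(-14.999999999999998), 20)]
side (np.float64(12.0), np.float64(12.6)) dark []
```

View pics/top_l.png

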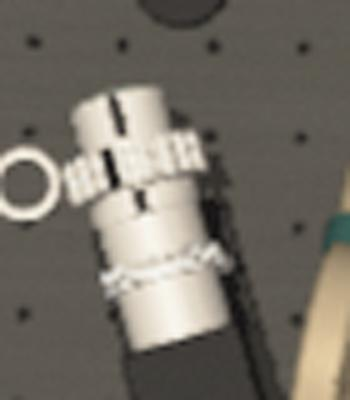

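play_rows:
  series:
    - {"fingers": 1,"dx": -6.5,"dy": 33,"dz": 0,"turn": -0.003}
    - {"fingers": 1,"dx": -6.5,"dy": 33,"dz": 0,"turn": -0.003}
    - {"fingers": 1,"dx": -6.5,"dy": 33,"dz": 0,"turn": -0.003}
    - {"fingers": 1,"dx": -6.5,"dy": 33,"dz": 0,"turn": -0.003}
    - {"fingers": 1,"dx": -6.5,"dy": 22,"dz": -10,"turn": 0}
    - {"fingers": 1,"dx": 0,"dy": 0,"dz": -12,"turn": 0}

```text
clock: 19.28
position: [0.5809, 0.0715, 0.1185]
ee_rot: [0.029, 0.989, 0.141, -0.028]
contact_force: [-0.9, -0.3, 1.2]
width: 0.0
```

```bash
python3 -c "
from st import *
st()"
```

```text
t 19.2833 e -5.8 u(corner) 50.5 z(tip) 22.5 jaw 0.283 F [-0.9 -0.3  1.2]
```

play_rows:
  series:
    - {"fingers": 1,"dx": 7.5,"dy": 11,"dz": -5,"turn": 0.02}
    - {"fingers": 1,"dx": 0,"dy": 0,"dz": 0,"turn": 0}

```text
clock: 19.45
position: [0.5848, 0.0864, 0.11]
ee_rot: [0.027, 0.987, 0.153, -0.031]
contact_force: [1.0, -0.9, 0.0]
width: 0.0002
```

```bash
python3 -c "
from st import *
st()"
```

```text
t 19.45 e 2.4 u(corner) 37.4 z(tip) 14.0 jaw 0.307 F [ 1.  -0.9  0. ]
```

play_rows:
  series:
    - {"fingers": 1,"dx": 3,"dy": 0,"dz": 6,"turn": 0}
    - {"fingers": 1,"dx": -1,"dy": 5,"dz": -1,"turn": 0}

```text
clock: 19.62
position: [0.5868, 0.0918, 0.1145]
ee_rot: [0.027, 0.987, 0.153, -0.032]
contact_force: [1.2, 0.5, 0.2]
width: 0.0001
```

```bash
python3 -c "
from st import *
st()"
```

```text
t 19.6167 e 5.8 u(corner) 32.8 z(tip) 18.5 jaw 0.308 F [1.2 0.5 0.2]
```

play_rows:
  series:
    - {"fingers": 1,"dx": -1,"dy": 3,"dz": -3,"turn": 0}
    - {"fingers": 1,"dx": 0.5,"dy": -2,"dz": -5,"turn": 0}
    - {"fingers": 1,"dx": 0,"dy": -1,"dz": -4,"turn": 0}

```text
clock: 19.87
position: [0.5889, 0.0904, 0.1045]
ee_rot: [0.029, 0.987, 0.153, -0.03]
contact_force: [-0.3, -0.8, 1.6]
width: 0.0
```

```bash
python3 -c "
from st import *
st()"
```

```text
t 19.8667 e 7.5 u(corner) 34.8 z(tip) 8.5 jaw 0.307 F [-0.3 -0.8  1.6]
```

Just in contact; push about 4 mm more, then withdraw wide and look.

play_rows:
  series:
    - {"fingers": 1,"dx": -0.5,"dy": 1,"dz": -4.5,"turn": 0}

```text
clock: 19.95
position: [0.5892, 0.0899, 0.1003]
ee_rot: [0.03, 0.987, 0.153, -0.029]
contact_force: [0.5, -5.1, 3.4]
width: -0.0002
```

play_rows:
  series:
    - {"fingers": 1,"dx": 3.5,"dy": -12,"dz": 4,"turn": 0}
    - {"fingers": 1,"dx": 10,"dy": -35,"dz": 20,"turn": 0}
    - {"fingers": 1,"dx": 10,"dy": -38,"dz": 20,"turn": 0}
    - {"fingers": 1,"dx": 8,"dy": -38,"dz": 0,"turn": 0}
    - {"fingers": 1,"dx": 8,"dy": -38,"dz": 0,"turn": 0}

```text
clock: 20.37
position: [0.6254, -0.0704, 0.1433]
ee_rot: [0.026, 0.987, 0.157, -0.032]
contact_force: [0.6, 0.0, 0.2]
width: -0.0002
```

```bash
python3 lk.py
```

```text
t 20.3667 e -5.2 u(corner) 199.2 z(tip) 47.3 jaw 0.316 F [0.6 0.  0.2]
tilt [ 0.026 -0.032]
top (np.float64(6.5), np.float64(9.4)) dark [(np.float64(-4.0), 50)]
side (np.float64(3.6), np.float64(10.8)) dark [(np.float64(1.0), 120)]
```

View pics/top_l.png

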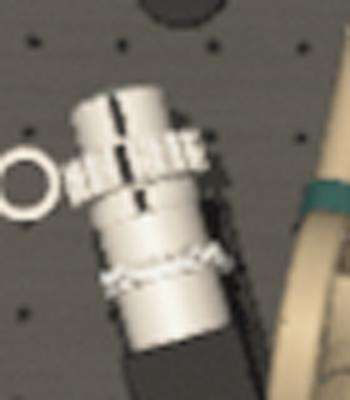

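play_rows:
  series:
    - {"fingers": 1,"dx": 0,"dy": 0,"dz": 5,"turn": 0}
    - {"fingers": 1,"dx": 0,"dy": 0,"dz": 0,"turn": 0}

```text
clock: 20.63
position: [0.6263, -0.0781, 0.1478]
ee_rot: [0.027, 0.988, 0.151, -0.032]
contact_force: [-0.2, -0.5, 0.4]
width: -0.0001
```

```bash
python3 lk.py; python3 -c "
from rig import *
print(sign_off())"
```

```text
t 20.6333 e -6.6 u(corner) 206.8 z(tip) 51.8 jaw 0.304 F [-0.2 -0.5  0.4]
tilt [ 0.027 -0.032]
top (np.float64(6.5), np.float64(9.4)) dark [(np.float64(-4.0), 51)]
side (np.float64(3.6), np.float64(10.7)) dark [(np.float64(1.0), 120)]
the job is handed in; nothing more can be done
None
```

I stroked the locking ring's rim with the shut fingertips, down its -y side, until its black line met the fixed lines for the second time. I then took the hand about 200 mm to the side and handed the job in at about 20.7 s.

- **Final angle:** the last pictures put the line at -4° (top camera) and +1° (side camera) from the fixed lines, inside the 20° allowed. The contact force was about zero.
- **Turn count:** I tracked the line at about 335°, then 439°, 451° and 705°, and last at about 717°. It was out of sight underneath between 451° and 705°. I filled that gap from the rib pattern, at about 50° per stroke over five strokes.
- **Disagreements:** the fingertips met the ring about 25 mm higher than the stated tip distance implied. The first strokes therefore missed, and two later strokes mostly missed because the hand came in too far out. I corrected the tip position from where contact was felt. The tool also tilted a few degrees over the run, and I could not correct that.
- **Not measured:** I did not measure the focus ring or the loose things after the strokes. The hand was kept clear of the focus ring and the lens, and the loose things in the last crops (the lens cell and part of the cap) look unmoved.

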